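Open the diffuser carton and put in the reed

ROBOT

A 6-joint arm with a two-finger parallel gripper is mounted at the origin on the work surface. World frame = base frame: x ahead of the robot, y to its left, z up, the work surface at z = 0. Lengths are in mm, angles in degrees, forces in N, time in s.
With the tool pointing down it reaches from about 300 to 850 mm from the base axis. Payload 4.2 kg.
Tool frame: the origin (TCP) lies midway between the tips of the shut fingers; the grasp point (between the pads) lies 19 mm behind it (env.hold_point_z is the z of the grasp point in the tool frame, in mm); z points along the fingers, y is the direction in which the jaws open and shut (so a half turn about z gives the same grasp; the last joint's range is limited). The gripper opens to 91 mm and grips with 3 to 60 N. Pads are 32 mm wide; open, the fingers measure 118 mm over their backs; the gripper's body (76 mm by 178 mm) begins 60 mm behind the grasp point.
Start: joints at [69.213, 18.312, 89.639, -0, 72.044, -1.146], TCP at [193.275, 541.561, 213.976] pointing down, gripper open.
Joint ranges: [-177.97, 177.97], [-48.28, 115.42], [12.27, 149.76], [-77.06, 257.06], [2.81, 150.46], [-146.56, 146.56]. Speed limits (degrees/s): [147.25, 147.25, 180, 180, 180, 180].

INTERFACE

Orientations are given as [roll, pitch, yaw] about the fixed x, y, z axes, in that order (R = Rz(yaw) Ry(pitch) Rx(roll)).
In Python, from workcell import env, grab_frame, camera_params, spotter gives the robot as it stands. The module is installed in compiled form; this text tells all that it offers.
- The arm moves only by the shell command python3 -m jog 'ROWS' [FORCE]. ROWS is text: rows parted by semicolons, each of 7 numbers parted by spaces: the turn, a rotation vector about the world's x, y, z in units of 5 degrees (1.0 is 5 degrees), then the shift along the world's x, y, z in units of 25 mm (1.0 is 25 mm), then the opening, from 0 (shut) to 1 (fully open). A call has 1 to 5 rows; each row is the pose to reach, as a shift and turn from the pose commanded when the call began; what a row does not reach only later rows make up. A row lasts 1/8 s, in which the tool goes at most 62.5 mm and 10.7 degrees, less where a joint would pass 70% of its speed; a pose out of reach is approached as far as the arm can. A call with a gripper value outside its range is refused whole. The fingers move at their own pace and stop on an object; FORCE is the grip in N (left out, the last holds). Time passes only in rows, so rows that repeat a pose let the fingers close. It gives the time, the measured TCP pose, the force and the opening at its end, in the units of the state.
- env.state(): the state, without advancing time (a new reading comes with each control period).
- grab_frame(name): name is "side" or "top"; returns the picture (420x560x3 uint8, red, green, blue); there is no depth.
- camera_params(name): a dict with "K" (3x3 intrinsics, pixels), "dist" ([k1, k2, p1, p2, k3] as OpenCV has them; the pictures are not rectified), "rvec" (rotation vector, rad) and "tvec" (3), from world to camera coordinates, as OpenCV has them. Camera axes: x right, y down, z forward; pixel columns grow to the right and rows downward; lengths in mm; the calibration is good to about 2 mm. A picture is of the moment at which its call begins. camera_params takes no time and is no camera call.
- env.job_done(): hands the job in, once; it reports no verdict.
Trained networks look in the newest picture that a camera, given by its name, has taken for a name from the list of things; names that differ only in an ending like _2 or _b are one class to them, and where a whole thing is asked for, a point or a joint stands for the part that bears it (a point fixed in the world has none). Each returns a list of dicts, best first, with "conf" (0 to 1); they miss things now and then, are a little off and sometimes report something else, mostly with a low value. They report only what shows in the picture. A call takes as long as a camera call. They do not tell look-alikes from the thing itself.
- spotter.look_for(query, camera): "box" ([left, top, width, height] in pixels, round what is visible of it).
- spotter.trace(query, camera): "region" (420x560 bool, what is visible of it) and "box" ([left, top, width, height] in pixels, round what is visible of it).
The state is a dict: "time_s": time; "qpos": joint angles; "qvel": joint speeds; "effort": joint torques, N m; "ee_pos": TCP position; "ee_rot": TCP orientation; "force": force on the tool from outside, world axes, zero at the start; "torque": the same for the moment, N m; "gripper_width": finger opening in mm.
Only numpy, scipy, OpenCV 4.12 (cv2) and the standard library are available. Lean on these libraries where they do the work, as an engineer would, in place of code of your own. Each camera call takes 0.05 s, during which the arm holds its last target. There are 200 camera calls.

TASK

Fold all four top flaps of the small carton well back outward, roughly halfway from upright to level or further, so that its contents are exposed. Then take the wooden reed out of its block and slip it down through the neck of the bottle in the carton until it stands on the bottle's bottom. Leave the bottle standing in its pocket, and do not knock over or shove away the things standing around.

Things in the scene. Friction and masses are not known exactly. Their poses are not given: they have to be found in the camera images.
- carton: Open-topped brown carton, fixed, outside 168 (x) by 158 (y) by 115 mm high, walls and floor 4 mm. Origin: centre of its underside; x towards the flap_far side, y towards the flap_left side. A card insert 40 mm high on its floor has two square 58 mm pockets at carton x = -36 and +36 mm, y = 0; the bottle stands in one, the candle jar in the other.
- flap_near (a joint): Hinge angle of the carton's near (-x) top flap, rad: 0 = shut, level over the opening; 1.57 = upright; 3.14 would be level outside (stop at 2.9). 4 mm card, 50 mm from hinge to free edge, 124 mm wide at the hinge, stepping to 88 mm wide from 20 mm out, lying under the side flaps. Hinge along carton x = -84 mm, z = 117 mm. It stays where it is left.
- flap_far (a joint): Hinge angle of the carton's far (+x) top flap, rad: 0 = shut, level over the opening; 1.57 = upright; 3.14 would be level outside (stop at 2.9). 4 mm card, 50 mm from hinge to free edge, 124 mm wide at the hinge, stepping to 88 mm wide from 20 mm out, lying under the side flaps. Hinge along carton x = +84 mm, z = 117 mm. It stays where it is left.
- flap_right (a joint): Hinge angle of the carton's right (-y) top flap, rad: 0 = shut, level over the opening; 1.57 = upright; 3.14 would be level outside (stop at 2.9). 4 mm card, 50 mm from hinge to free edge, 160 mm wide, lying over the near and far flaps, which push it up if they are raised first. Hinge along carton y = -79 mm, z = 122 mm. It stays where it is left.
- flap_left (a joint): Hinge angle of the carton's left (+y) top flap, rad: 0 = shut, level over the opening; 1.57 = upright; 3.14 would be level outside (stop at 2.9). 4 mm card, 50 mm from hinge to free edge, 160 mm wide, lying over the near and far flaps, which push it up if they are raised first. Hinge along carton y = +79 mm, z = 122 mm. It stays where it is left.
- bottle: White ceramic bottle, open at the top, 54 mm in diameter up to 48 mm, narrowing to a neck 24 mm outside and 16 mm inside from 62 mm up to its mouth at 85 mm; bottom 5 mm thick. Loose in its pocket. Origin: centre of its underside, z up; it stands on the carton's floor 4 mm above the counter.
- bottle_mouth (a point): Centre of the bottle's mouth, 85 mm above the bottle's underside.
- candle_jar: White ceramic candle jar with a flat closed top, 54 mm in diameter, 74 mm high, loose in the other pocket. Origin: centre of its underside.
- reed: Light wooden reed, a straight rod 8 mm in diameter and 200 mm long, standing upright in the block. Origin: centre of its lower end; z along it, up. Held, it can be gripped anywhere near its top.
- reed_top (a point): Centre of the reed's upper end.
- block: Dark wooden block 56 by 56 by 50 mm high, fixed to the counter, with a 10 mm bore 40 mm deep in the middle of its top that holds the reed. Origin: centre of its underside.
- canister: Steel canister, 72 mm in diameter, 118 mm high, loose, on the other side of the carton from the block. Origin: centre of its underside.
- mill: Dark wooden pepper mill, 48 mm in diameter, 158 mm high, loose, beside the carton's far right corner. Origin: centre of its underside.
- spice_jar: Glass spice jar with a black cap, 44 mm in diameter, 95 mm high, loose, beside the carton's far left corner. Origin: centre of its underside.
- salt_jar: Small glass salt jar with a steel cap, 36 mm in diameter, 60 mm high, loose, beside the carton's near right corner. Origin: centre of its underside.
Mind the look-alikes: they are no part of the job. Several things have the shape of the carton; the one meant has the colours described above. Leave any pink look-alike of the bottle alone.

How it is judged:
By the outcome, as a careful person would: the job done as asked, in the order asked, and still so for the second after the job is handed in, with the robot touching nothing.
It also fails if it takes over 72 s, if anything falls off the work surface, if the arm or the gripper's body presses on something with over 40 N, if the wrist force passes 120 N, or if a joint passes its speed limit or range.

## Working session

There is one attempt and no reset: what is moved stays moved. The work goes in short steps, Python scripts to look and compute and a shell command to move; the robot and the scene stay as the last step left them, time stands still between calls to the robot, and variables do not carry over. Pictures are saved under pics/ and viewed, about 8 in all and at most 12, crops included, and the job is handed in when it is done.

```bash
mkdir -p pics
cat > h.py <<'E'
import numpy as np, cv2
from workcell import env, grab_frame, camera_params, spotter
def save(cam,name,crop=None,scale=1):
    im=grab_frame(cam)[:,:,::-1].copy()
    if crop: x,y,w,h=crop; im=im[y:y+h,x:x+w]
    if scale!=1: im=cv2.resize(im,None,fx=scale,fy=scale,interpolation=cv2.INTER_CUBIC)
    cv2.imwrite('pics/'+name,im)
def P(cam):
    c=camera_params(cam); return [np.array(c[k],float) for k in('K','dist','rvec','tvec')]
def ray(cam,uv):
    K,d,r,t=P(cam); R=cv2.Rodrigues(r)[0]
    n=cv2.undistortPoints(np.array([[uv]],float),K,d)[0,0]
    return -R.T@t.ravel(), R.T@np.array([n[0],n[1],1.])
def onz(cam,uv,z):
    o,v=ray(cam,uv); return o+v*(z-o[2])/v[2]
def tri(uv1,uv2,c1='side',c2='top'):
    o1,v1=ray(c1,uv1);o2,v2=ray(c2,uv2)
    s=np.linalg.lstsq(np.c_[v1,-v2],o2-o1,rcond=None)[0]
    a=o1+s[0]*v1;b=o2+s[1]*v2
    return (a+b)/2,np.linalg.norm(a-b)
def proj(cam,p):
    K,d,r,t=P(cam); return cv2.projectPoints(np.array(p,float).reshape(-1,1,3),r,t,K,d)[0][:,0]
E
python3 - <<'E'
from h import *
np.set_printoptions(precision=1,suppress=True)
a=grab_frame('side');b=grab_frame('top')
im=np.hstack([a,b])[:,:,::-1]
cv2.imwrite('pics/a.png',a[:,:,::-1]);cv2.imwrite('pics/b.png',b[:,:,::-1])
for c in('side','top'):
    print(c,ray(c,(280,210)))
    for q in('carton','reed','block','canister','mill','spice_jar','salt_jar','bottle','candle_jar'):
        print(q,[(np.round(x['box']),round(x['conf'],2)) for x in spotter.look_for(q,c)][:3])
s=env.state();print(s['time_s'],s['ee_pos'],s['ee_rot'],s['gripper_width'],s['force'],env.hold_point_z)
E
```

```text
side (array([934. , 598.1, 649.2]), array([-0.4, -0.7, -0.6]))
carton [(array([367., 201., 114., 108.]), 0.71), (array([221., 189.,  91., 103.]), 0.61), (array([391., 252.,  19.,  72.]), 0.25)]
reed [(array([392., 255.,  16.,  66.]), 0.6), (array([294., 198.,  17.,  22.]), 0.6)]
block [(array([370., 304.,  43.,  47.]), 0.84)]
canister [(array([207., 155.,  32.,  45.]), 0.92)]
mill [(array([186., 176.,  24.,  65.]), 0.84)]
spice_jar [(array([198., 278.,  25.,  55.]), 0.82), (array([222., 189.,  71.,  19.]), 0.52)]
salt_jar [(array([293., 199.,  17.,  22.]), 0.49)]
bottle [(array([168., 240.,  28.,  37.]), 0.74)]
candle_jar [(array([276., 196.,  23.,  20.]), 0.49)]
top (array([ 454.1,    4.8, 1212.8]), array([ 0.1,  0. , -1. ]))
carton [(array([155., 279.,  79.,  79.]), 0.8), (array([247., 161.,  88.,  90.]), 0.57)]
reed [(array([140., 238.,  22.,   6.]), 0.67), (array([286., 187.,  18.,  23.]), 0.43)]
block [(array([149., 229.,  32.,  27.]), 0.86)]
canister [(array([396., 212.,  39.,  33.]), 0.57)]
mill [(array([348., 162.,  29.,  28.]), 0.85)]
spice_jar [(array([251., 131.,  10.,  23.]), 0.56), (array([257., 214.,  49.,  34.]), 0.28)]
salt_jar [(array([313., 269.,  15.,  15.]), 0.71)]
bottle [(array([284., 190.,  22.,  18.]), 0.65), (array([312., 132.,  19.,  29.]), 0.56)]
candle_jar [(array([279., 211.,  18.,  11.]), 0.58)]
1.0 [193.2 541.6 214. ] [180.   -0.  160.4] 91.36823158661745 [0.6 0.6 0.9] -18.8
```

View pics/a.png

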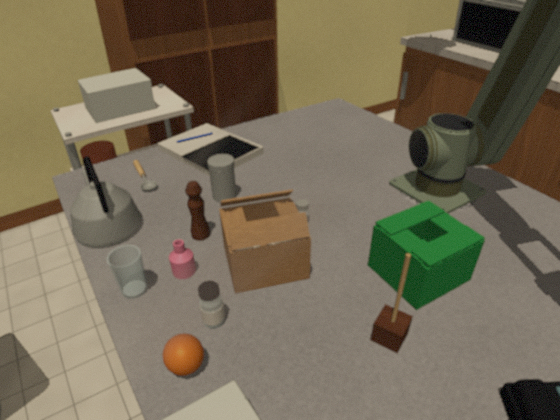

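View pics/b.png

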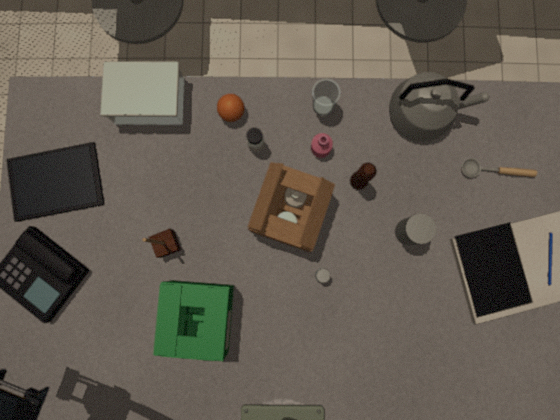

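The side view shows the brown carton at about (265,240), the green look-alike at (425,250), and the reed in its block at (395,325). In the top view the brown carton is at (292,206), the block at (164,243), the mill at (363,175), the canister at (420,230), the salt jar at (323,276), and the spice jar at (255,140). I'll enlarge the carton next.

Run:
```python
from h import *
np.set_printoptions(precision=1,suppress=True)
a=cv2.imread('pics/a.png')[175:305,200:330];b=cv2.imread('pics/b.png')[150:260,235:345]
f=lambda i:cv2.resize(i,(400,400),interpolation=cv2.INTER_CUBIC)
cv2.imwrite('pics/c.png',np.clip(np.hstack([f(a),f(b)])*1.4,0,255).astype('uint8'))
spotter.look_for
print('reedtop',tri((407,255),(147,240)), 'block top',onz('top',(163,243),50), onz('side',(392,318),50))
for n,uv,z in(('mill',(366,172),158),('mill',(358,183),0),('can',(420,229),118),('salt',(323,275),60),('spice',(255,136),95)): print(n,onz('top',uv,z))
```

```text
reedtop (array([498.7, 294.6, 207. ]), np.float64(4.418679540889375)) block top [500.4 297.9  50. ] [496.6 294.6  50. ]
mill [ 661.3 -183.7  158. ]
mill [ 663.  -190.8    0. ]
can [ 535.8 -316.   118. ]
salt [426.5 -94.7  60. ]
spice [759.3  73.   95. ]
```

View pics/c.png

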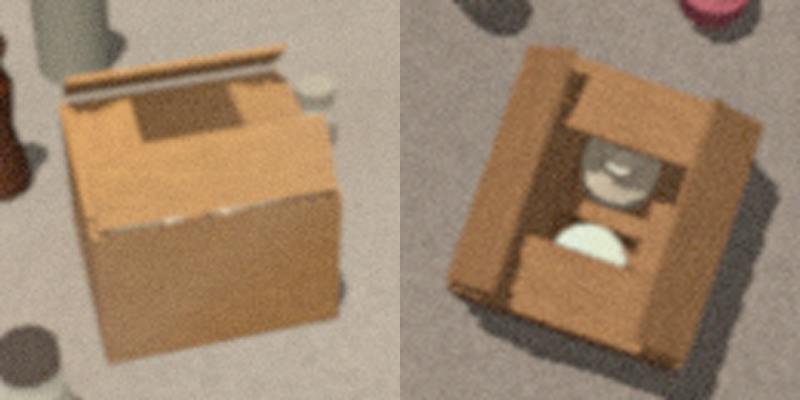

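The crops show the bottle in the far pocket and the candle in the near pocket. Both side flaps lean inward, and the near and far flaps lie flat. Now I'll fit the carton pose and flap angles from the corners.

```bash
cat >> h.py <<'E'
def flap(side,r,w,a):
    s=np.sin(a);c=np.cos(a)
    if side in'LR': k=1 if side=='L' else -1; return [w,k*(79-r*c),122+r*s]
    k=1 if side=='F' else -1; return [k*(84-r*c),w,117+r*s]
def toW(p,x,y,yaw):
    p=np.atleast_2d(p).astype(float);c,s=np.cos(yaw),np.sin(yaw)
    return np.c_[x+c*p[:,0]-s*p[:,1],y+s*p[:,0]+c*p[:,1],p[:,2]]
E
python3 - <<'E'
from h import *
from scipy.optimize import least_squares
np.set_printoptions(precision=1,suppress=True)
T=lambda u,v:('top',(235+u/3.636,150+v/3.636)); S=lambda u,v:('side',(200+u/3.077,175+v/3.077))
def obs(q):
    aL,aR=q[3:5]
    return [(T(450,288),flap('L',0,-80,aL)),(T(530,47),flap('L',0,80,aL)),
    (T(575,52),flap('L',50,80,aL)),(T(505,305),flap('L',50,-80,aL)),
    (T(763,125),flap('R',0,80,aR)),(T(685,368),flap('R',0,-80,aR)),(T(715,100),flap('R',50,80,aR)),(T(638,350),flap('R',50,-80,aR)),
    (S(103,232),flap('L',0,80,aL)),(S(340,190),flap('L',0,-80,aL)),(S(325,117),flap('L',50,-80,aL)),
    (S(65,78),flap('R',50,80,aR)),(S(284,47),flap('R',50,-80,aR)),
    (S(108,362),[84,79,0]),(S(338,318),[-84,79,0])]
def res(q):
    o=obs(q);W=toW([p for _,p in o],*q[:3])
    return np.concatenate([proj(c,w)[0]-uv for (( c,uv),_),w in zip(o,W)])
r=least_squares(res,[610,-25,-.32,.6,.8],loss='soft_l1')
print(r.x[:2],np.degrees(r.x[2:]));print(res(r.x).reshape(-1,2))
B=toW([[36,0,89],[-36,0,78]],*r.x[:3]);print(B,proj('top',B))
for n,c in(('mill',(662,-187)),('can',(536,-316)),('salt',(426.5,-94.7)),('spice',(759,73))):
    d=np.array(c)-r.x[:2];y=r.x[2];print(n,np.cos(y)*d[0]+np.sin(y)*d[1],-np.sin(y)*d[0]+np.cos(y)*d[1])
for q in('bottle','candle_jar'):
    for x in spotter.trace(q,'top')[:2]: print(q,x['conf'],x['box'])
E
```

```text
Traceback (most recent call last):
  File "h.py", line 22, in proj
    K,d,r,t=P(cam); return cv2.projectPoints(np.array(p,float).reshape(-1,1,3),r,t,K,d)[0][:,0]
            ~^^^^^
  File "h.py", line 9, in P
    c=camera_params(cam); return [np.array(c[k],float) for k in('K','dist','rvec','tvec')]
ValueError: time passes only in moves, steps and waits
```

```bash
sed -i 's/^def P(cam):/import functools\n@functools.lru_cache\ndef P(cam):/' h.py
cat > fit.py <<'E'
from h import *
from scipy.optimize import least_squares
np.set_printoptions(precision=1,suppress=True)
T=lambda u,v:('top',(235+u/3.636-400/3.636,150+v/3.636)); S=lambda u,v:('side',(200+u/3.077,175+v/3.077))
def obs(q):
    aL,aR=q[3:5]
    return [(T(450,288),flap('L',0,-80,aL)),(T(530,47),flap('L',0,80,aL)),
    (T(575,52),flap('L',50,80,aL)),(T(505,305),flap('L',50,-80,aL)),
    (T(763,125),flap('R',0,80,aR)),(T(685,368),flap('R',0,-80,aR)),(T(715,100),flap('R',50,80,aR)),(T(638,350),flap('R',50,-80,aR)),
    (S(103,232),flap('L',0,80,aL)),(S(340,190),flap('L',0,-80,aL)),(S(325,117),flap('L',50,-80,aL)),
    (S(65,78),flap('R',50,80,aR)),(S(284,47),flap('R',50,-80,aR)),
    (S(108,362),[84,79,0]),(S(338,318),[-84,79,0])]
def res(q):
    o=obs(q);W=toW([p for _,p in o],*q[:3])
    return np.concatenate([proj(c,w)[0]-uv for (( c,uv),_),w in zip(o,W)])
r=least_squares(res,[610,-25,-.32,.6,.8],loss='soft_l1')
print(r.x[:2],np.degrees(r.x[2:]));print(res(r.x).reshape(-1,2))
B=toW([[36,0,89],[-36,0,78]],*r.x[:3]);print(B,proj('top',B))
for n,c in(('mill',(662,-187)),('can',(536,-316)),('salt',(426.5,-94.7)),('spice',(759,73))):
    d=np.array(c)-r.x[:2];y=r.x[2];print(n,np.cos(y)*d[0]+np.sin(y)*d[1],-np.sin(y)*d[0]+np.cos(y)*d[1])
for q in('bottle','candle_jar'):
    for x in spotter.look_for(q,'top')[:2]: print(q,x['conf'],x['box'])
E
python3 fit.py
```

```text
[583.6 -16.3] [-17.7  46.1  46.9]
[[-0.4  0. ]
 [-0.6  1.5]
 [ 1.2  1.6]
 [-2.  -1. ]
 [-0.4  1. ]
 [ 0.  -0.6]
 [ 0.2  0.5]
 [-0.5 -0.8]
 [-0.9 -0.1]
 [-0.5 -1.2]
 [-0.7 -1.3]
 [-0.4  0.6]
 [-0.1 -1.1]
 [ 0.5  1.2]
 [ 0.2 -0.4]]
[[617.9 -27.2  89. ]
 [549.3  -5.4  78. ]] [[296.  194.6]
 [286.6 223.4]]
mill 126.49734117338636 -138.85038670223875
can 45.62054516822756 -300.0209295068714
salt -125.91041798979313 -122.4228758067203
spice 139.96303476820384 138.3276699617232
bottle 0.65 [283.7, 189.8, 22.4, 18.3]
bottle 0.56 [311.8, 131.7, 19.3, 29.2]
candle_jar 0.58 [279.1, 210.6, 17.8, 11.2]
```

The fit is good: carton at (584,-16), yaw -17.7°, both side flaps about 46° up. I'll shut the gripper and go above the carton.

```bash
python3 -m jog '0 0 0 0 0 2 0; 0 0 0 2.3 -3.3 2 0; 0 0 0 3.7 -5.3 2 0; 0 0 0 5.1 -7.3 2 0; 0 0 0 6.5 -9.3 2 0' 20; python3 -m jog '0 0 0 1.4 -2 0 0; 0 0 0 2.8 -4 0 0; 0 0 0 4.2 -6 0 0; 0 0 0 5.6 -8 0 0; 0 0 0 7 -10 0 0'
```

```text
time_s: 1.72
ee_pos: [337.4, 335.0, 264.2]
ee_rot: [179.9, 0.0, 160.4]
force: [0.6, 0.2, 0.3]
gripper_width: 43.7
time_s: 2.35
ee_pos: [512.4, 84.8, 264.3]
ee_rot: [180.0, 0.0, 160.3]
force: [0.2, 1.5, 0.1]
gripper_width: 0.4
```

```bash
python3 -m jog '0 0 .4 1.4 -2 0 0; 0 0 .4 2.85 -4.04 0 0; 0 0 .4 2.85 -4.04 -1 0; 0 0 .4 2.85 -4.04 -3 0; 0 0 .4 2.85 -4.04 -5 0'; python3 -m jog '0 0 0 0.1 0.3 0 0; 0 0 0 .4 1.2 0 0; 0 0 0 .65 2 0 0; 0 0 0 .95 3 0 0; 0 0 0 1.25 3.9 0 0';python3 -m jog '0 0 0 0 0 0 0; 0 0 0 -.3 -1 .5 0; 0 0 0 -1.25 -3.9 0.5 0;0 0 0 -1.25 -3.9 0 0'
```

```text
time_s: 2.98
ee_pos: [583.1, -14.7, 138.0]
ee_rot: [180.0, 0.1, 162.3]
force: [0.9, -0.4, -0.0]
gripper_width: 0.7
time_s: 3.6
ee_pos: [615.0, 84.7, 140.6]
ee_rot: [179.9, 0.1, 162.4]
force: [0.3, -2.2, 0.6]
gripper_width: 0.6
time_s: 4.1
ee_pos: [582.3, -17.1, 140.2]
ee_rot: [180.0, 0.1, 162.2]
force: [0.4, 0.1, 0.2]
gripper_width: 0.3
```

Now the right flap. After that I'll look.

```bash
python3 -m jog '0 0 0 -0.1 -0.3 0 0; 0 0 0 -.4 -1.2 0 0; 0 0 0 -.65 -2 0 0; 0 0 0 -.95 -3 0 0; 0 0 0 -1.25 -3.9 0 0';python3 -m jog '0 0 0 0 0 0 0; 0 0 0 .3 1 .5 0; 0 0 0 1.25 3.9 0.5 0;0 0 0 1.25 3.9 0.5 0'
python3 - <<'E'
from h import *
save('side','d.png',(190,160,150,150),3.5)
E
```

```text
time_s: 4.72
ee_pos: [551.8, -111.7, 139.1]
ee_rot: [179.9, 0.0, 162.4]
force: [-0.4, 1.9, 1.0]
gripper_width: 0.3
time_s: 5.22
ee_pos: [583.7, -10.6, 151.5]
ee_rot: [179.9, 0.0, 162.6]
force: [0.2, -0.7, -0.4]
gripper_width: 0.3
```

View pics/d.png

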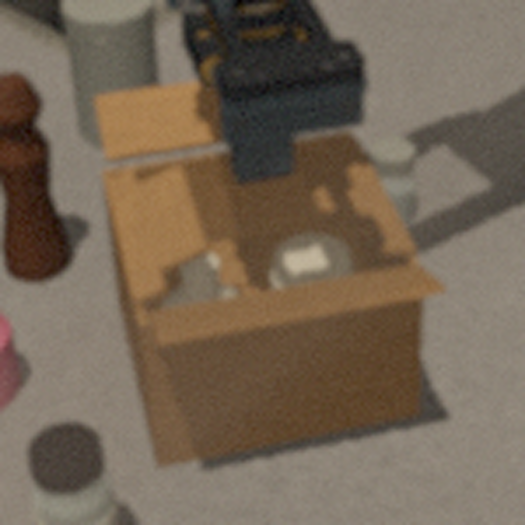

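Both side flaps are folded out (left at (290,300) in the crop, right at (160,120)), and the end flaps are still flat. Next I'll tilt the tool for the far flap.

```bash
python3 -m jog '-.5 -1.6 0 0 0 1.2 0; -1.1 -3.4 0 0 0 1.2 0; -1.65 -5.1 0 .2 -.1 1.2 0; -2.13 -6.67 0 .46 -.15 1.2 0; -2.13 -6.67 0 .46 -.15 1.2 0'; python3 -m jog '0 0 0 0 0 -1.2 0; 0 0 0 0 0 -2.4 0; 0 0 0 0 0 -3 0;0 0 0 0 0 -3 0'; python3 -c "
from h import *
s=env.state();print(s['qpos'],s['ee_rot'])
p=np.array(s['ee_pos'][:2])-[583.6,-16.3];print(p@[.9527,-.304],p@[.304,.9527])"
```

```text
time_s: 5.9
ee_pos: [591.2, -18.3, 179.5]
ee_rot: [-179.7, 34.7, 162.6]
force: [0.7, 0.5, -0.5]
gripper_width: 0.1
time_s: 6.4
ee_pos: [595.0, -19.2, 105.8]
ee_rot: [-179.8, 34.9, 162.4]
force: [0.2, 0.2, -0.1]
gripper_width: 0.4
[  3.95651361  15.43324823 123.22000977 -56.19445316  14.90344585
 -16.74038267] [-179.79919842   34.91449905  162.38314544]
11.76383715814053 0.6846580993703809
```

```bash
python3 -m jog '0 0 0 .46 -.15 0 0; 0 0 0 .69 -.22 .6 0; 0 0 0 1.07 -.34 1.3 0; 0 0 0 1.91 -.61 1.7 0; 0 0 0 2.78 -.89 1.86 0';python3 -m jog '0 0 0 .95 -.3 -.28 0; 0 0 0 1.41 -.45 -.64 0; 0 0 0 1.41 -.45 -.64 0; 0 0 0 .95 -.3 .6 0; 0 0 0 -.5 .15 1.5 0'; python3 -c "
from h import *
s=env.state()
p=np.array(s['ee_pos'][:2])-[583.6,-16.3];print(p@[.9527,-.304],p@[.304,.9527])"
```

```text
time_s: 7.02
ee_pos: [665.1, -40.9, 155.2]
ee_rot: [180.0, 35.1, 162.3]
force: [-0.9, 0.9, 0.1]
gripper_width: -0.0
time_s: 7.65
ee_pos: [651.7, -36.5, 191.9]
ee_rot: [180.0, 35.1, 162.3]
force: [0.0, 1.2, 1.1]
gripper_width: 0.6
71.00147257062402 1.4272975761141022
```

```bash
python3 -m jog '.6 1.9 0 -.6 .2 .5 0; 1.2 3.8 0 -1.2 .4 .5 0; 1.8 5.6 0 -1.8 .6 .5 0; 2.13 6.67 0 -2.4 .8 .5 0; 2.13 6.67 0 -3.2 1.02 .5 0';python3 -m jog '.6 1.9 0 0 0 0 0; 1.2 3.8 0 0 0 0 0; 1.8 5.6 0 0 0 0 0; 2.13 6.67 0 0 0 0 0; 2.13 6.67 0 0 0 0 0'; python3 -c "
from h import *
s=env.state();print(s['qpos'])
p=np.array(s['ee_pos'][:2])-[583.6,-16.3];print(p@[.9527,-.304],p@[.304,.9527])
a=cv2.resize(grab_frame('top')[130:280,215:365],(450,450),interpolation=2)
b=cv2.resize(grab_frame('side')[160:310,190:340],(350,350),interpolation=2)
cv2.imwrite('pics/e.png',np.hstack([a,np.vstack([b,np.zeros((100,350,3),'uint8')])])[:,:,::-1])"
```

```text
time_s: 8.28
ee_pos: [572.0, -11.0, 202.8]
ee_rot: [179.9, -0.0, 162.4]
force: [-0.8, 0.1, 0.2]
gripper_width: 0.7
time_s: 8.9
ee_pos: [571.5, -11.1, 201.0]
ee_rot: [179.9, -35.2, 162.4]
force: [0.0, 0.5, 0.4]
gripper_width: 0.5
[ -6.16586705  37.78089531  67.26382065   7.0402251  109.4261882
 -78.25989008]
-13.1176054276268 1.2240893676971065
```

View pics/e.png

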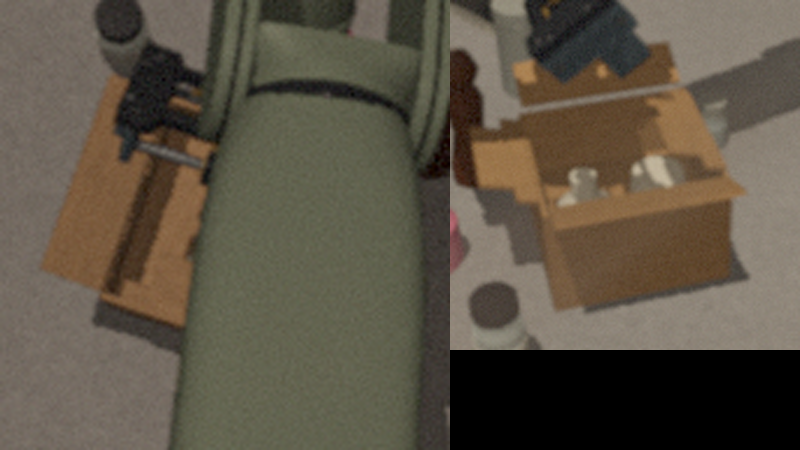

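The far flap is out (right crop, (500,165)) and the bottle neck shows at (583,185). Now the near flap.

```bash
python3 -m jog '0 0 0 0 0 -1.5 0; 0 0 0 0 0 -3 0; 0 0 0 0 0 -3.85 0;0 0 0 0 0 -3.85 0';python3 -m jog '0 0 0 -.46 .15 0 0; 0 0 0 -.69 .22 .6 0; 0 0 0 -1.07 .34 1.3 0; 0 0 0 -1.91 .61 1.7 0; 0 0 0 -2.78 .89 1.86 0';python3 -m jog '0 0 0 -.95 .3 -.28 0; 0 0 0 -1.41 .45 -.64 0; 0 0 0 -1.41 .45 -.64 0; 0 0 0 -.95 .3 .6 0; 0 0 0 .5 -.15 2 0'
```

```text
time_s: 9.5
ee_pos: [570.0, -10.6, 107.1]
ee_rot: [179.9, -35.1, 162.4]
force: [-0.3, 0.2, 1.2]
gripper_width: 0.9
time_s: 10.12
ee_pos: [501.5, 11.4, 155.5]
ee_rot: [179.9, -34.8, 162.4]
force: [0.6, -1.0, 0.9]
gripper_width: 0.4
time_s: 10.75
ee_pos: [513.7, 7.5, 205.6]
ee_rot: [179.9, -35.1, 162.4]
force: [0.5, -0.7, 0.3]
gripper_width: 0.6
```

```bash
python3 -m jog '-.6 -1.9 0 0 0 1.5 .5; -1.2 -3.8 0 0 1.5 2.2 .5; -1.8 -5.6 0 0 3.2 2.2 .5; -2.13 -6.67 0 0 4.9 2.2 .5; -2.13 -6.67 0 0 5.5 2.2 .5'
python3 - <<'E'
from h import *
np.set_printoptions(precision=1,suppress=True)
S=grab_frame('side');T=grab_frame('top')
a=cv2.resize(T[180:290,120:230],(400,400),interpolation=2)
b=cv2.resize(S[240:360,345:465],(400,400),interpolation=2)
cv2.imwrite('pics/f.png',np.hstack([a,b])[:,:,::-1])
cv2.imwrite('pics/T.png',T[:,:,::-1]);cv2.imwrite('pics/S.png',S[:,:,::-1])
for c in('side','top'):
    for q in('reed','block'):
        for x in spotter.trace(q,c)[:2]:
            v,u=np.nonzero(x['region']); i=v.argsort()
            print(c,q,round(x['conf'],2),x['box'],'top',u[i[:6]].mean(),v[i[:6]].mean(),'bot',u[i[-6:]].mean(),v[i[-6:]].mean(),'L',u.min(),v[u==u.min()].mean(),'R',u.max(),v[u==u.max()].mean())
E
```

```text
time_s: 11.38
ee_pos: [512.7, 147.1, 260.6]
ee_rot: [179.9, 0.1, 162.6]
force: [0.6, -0.6, -0.0]
gripper_width: 44.7
side reed 0.79 [394.1, 252.9, 14.7, 68.6] top 406.5 255.16666666666666 bot 393.5 318.8333333333333 L 392 317.0 R 409 256.5
side reed 0.58 [206.1, 154.6, 29.3, 47.4] top 223.66666666666666 154.16666666666666 bot 217.5 200.33333333333334 L 208 163.5 R 235 180.5
side block 0.82 [369.9, 306.0, 44.2, 43.7] top 386.0 304.8333333333333 bot 395.8333333333333 350.6666666666667 L 370 337.0 R 412 317.5
side block 0.3 [266.3, 226.1, 24.2, 14.1] top 280.5 226.0 bot 274.0 241.5 L 267 237.5 R 290 234.0
top block 0.68 [156.0, 245.7, 26.0, 10.0] top 176.16666666666666 247.16666666666666 bot 160.5 257.0 L 157 254.0 R 180 248.5
```

View pics/f.png

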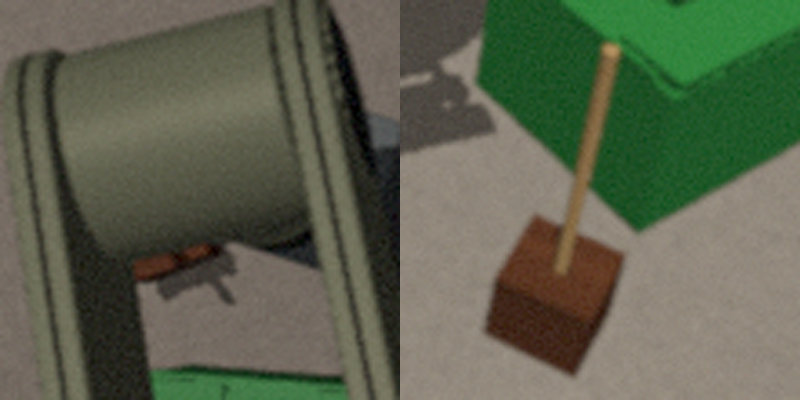

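Run:
```python
from h import *
np.set_printoptions(precision=1,suppress=True)
print(onz('side',(393.2,321),50),onz('side',(408.1,254.6),210))
b=cv2.imread('pics/b.png'); cv2.imwrite('pics/g.png',cv2.convertScaleAbs(cv2.resize(b[222:267,135:195],(800,600),interpolation=2),alpha=1.6))
```

```text
[499.9 300.9  50. ] [497.7 298.3 210. ]
```

View pics/g.png

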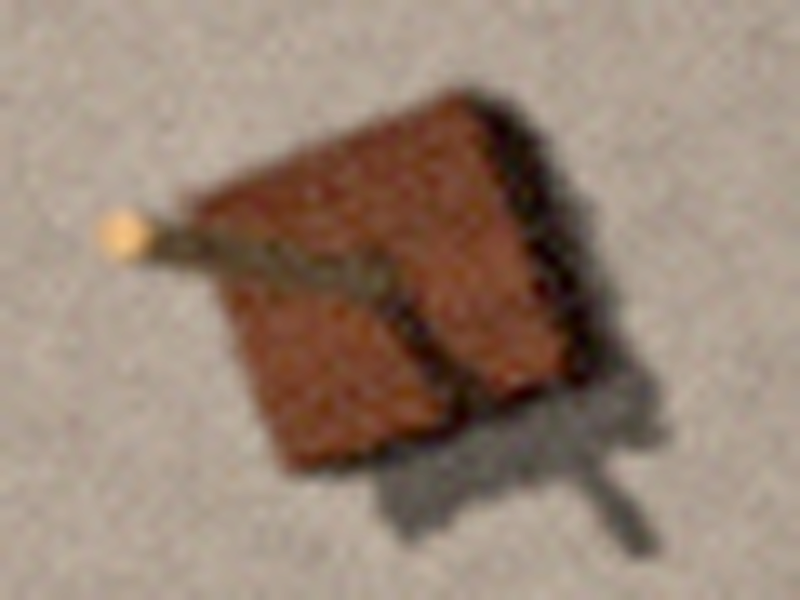

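Run:
```python
from h import *
np.set_printoptions(precision=1,suppress=True)
print(tri((408.1,254.6),(144.6,239.8)),tri((393.2,321),(163.5,242.6)),onz('top',(144.6,239.8),210),onz('top',(163.5,242.6),50))
```

```text
(array([499.5, 298. , 210.7]), np.float64(2.697514274796182)) (array([500.1, 298.7,  48.1]), np.float64(4.085839001720527)) [500.4 297.1 210. ] [501.4 296.7  50. ]
```

```bash
python3 -m jog '0 0 0 -.1 1.5 0 .6; 0 0 0 -.3 3.5 0 .6; 0 0 0 -.53 5.5 0 .6; 0 0 0 -.53 6.04 0 .6; 0 0 0 -.53 6.04 0 .6';python3 -m jog '0 0 0 0 0 -1 .6; 0 0 0 0 0 -2 .6; 0 0 0 0 0 -3 .6; 0 0 0 0 0 -3.6 .6; 0 0 0 0 0 -3.6 .6'
```

```text
time_s: 12.3
ee_pos: [501.5, 295.3, 257.6]
ee_rot: [-179.9, -0.0, 162.4]
force: [0.2, -0.1, 0.2]
gripper_width: 54.3
time_s: 12.92
ee_pos: [500.9, 294.5, 167.4]
ee_rot: [-179.9, -0.1, 162.3]
force: [-1.0, -0.6, 0.7]
gripper_width: 54.3
```

```bash
python3 -m jog '0 0 0 -.04 .12 .1 .6; 0 0 0 -.04 .12 .1 0; 0 0 0 -.04 .12 .1 0; 0 0 0 -.04 .12 .1 0; 0 0 0 -.04 .12 .1 0' 12; python3 -m jog '0 0 0 0 0 0 0;0 0 0 0 0 0 0'; python3 -c "
from h import *
b=cv2.resize(grab_frame('side')[210:360,345:495],(600,600),interpolation=2)
cv2.imwrite('pics/i.png',b[:,:,::-1])"
```

```text
time_s: 13.55
ee_pos: [499.9, 298.9, 170.8]
ee_rot: [180.0, 0.0, 162.4]
force: [-0.0, -0.3, -0.5]
gripper_width: 18.1
time_s: 13.8
ee_pos: [500.0, 298.9, 170.7]
ee_rot: [180.0, -0.0, 162.4]
force: [0.5, -1.0, -0.2]
gripper_width: 7.4
```

View pics/i.png

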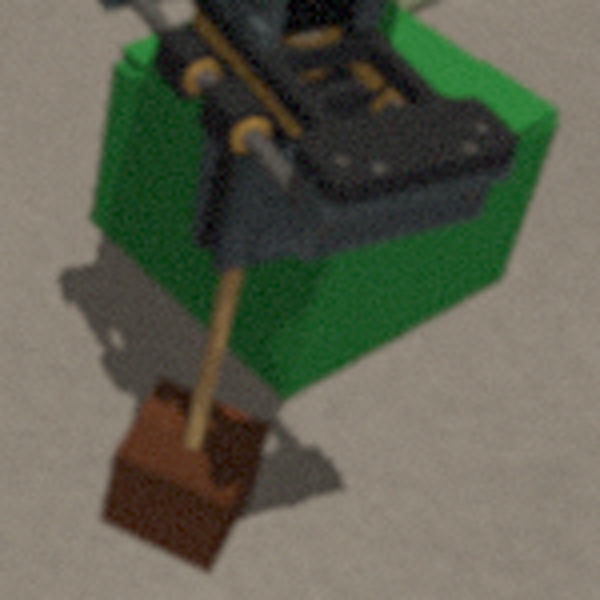

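The reed is gripped (7.4 mm opening). I'll lift it, then locate the bottle mouth.

```bash
python3 -m jog '0 0 0 0 0 .3 0; 0 0 0 0 0 1.5 0; 0 0 0 0 0 3 0; 0 0 0 0 0 4.5 0; 0 0 0 0 0 6 0' 20
python3 - <<'E'
from h import *
np.set_printoptions(precision=1,suppress=True)
S=grab_frame('side');T=grab_frame('top')
for c in('side','top'):
    for q in('bottle_mouth','bottle','candle_jar','reed'):
        print(c,q,[(np.round(x['box'],1),round(x['conf'],2)) for x in spotter.look_for(q,c)][:3])
B=toW([[36,0,89],[36,0,4]],583.6,-16.3,np.radians(-17.7));print(proj('side',B),proj('top',B))
a=cv2.resize(T[150:260,235:345],(400,400),interpolation=2)
b=cv2.resize(S[175:285,205:315],(400,400),interpolation=2)
cv2.imwrite('pics/j.png',cv2.convertScaleAbs(np.hstack([a,b])[:,:,::-1],alpha=1.4))
E
```

```text
time_s: 14.48
ee_pos: [499.9, 298.8, 322.6]
ee_rot: [180.0, 0.0, 162.4]
force: [0.0, -0.9, -0.4]
gripper_width: 7.7
side bottle_mouth [(array([168.2, 238. ,  27.1,  42.9]), 0.77), (array([235. , 229.3,  22.7,  18.2]), 0.44), (array([269.4, 226.2,  22.9,  11.3]), 0.28)]
side bottle [(array([168.5, 239.6,  27.5,  36.3]), 0.67), (array([239.9, 233.5,  15.8,  15.8]), 0.66), (array([185.6, 177.8,  19.9,  62.3]), 0.59)]
side candle_jar [(array([269.4, 228.2,  22.6,  12. ]), 0.72), (array([204.4, 152.3,  32.5,  49.7]), 0.34)]
side reed [(array([404.1, 198.3,  18.9,  79.8]), 0.75), (array([268.5, 225.4,  20.5,  12.5]), 0.38)]
top bottle_mouth [(array([286.1, 188.4,  19.4,  20.1]), 0.83), (array([308.4, 132.3,  25.1,  24. ]), 0.66)]
top bottle [(array([282.8, 190. ,  24. ,  17.6]), 0.91), (array([313.8, 132.3,  15.6,  27.3]), 0.56), (array([313.1, 267.3,  15.5,  15.4]), 0.16)]
top candle_jar [(array([275. , 212.5,  20.4,  21.8]), 0.88)]
top reed []
[[247.2 235.1]
 [249.5 263.9]] [[296.  194.6]
 [295.  199.4]]
```

View pics/j.png

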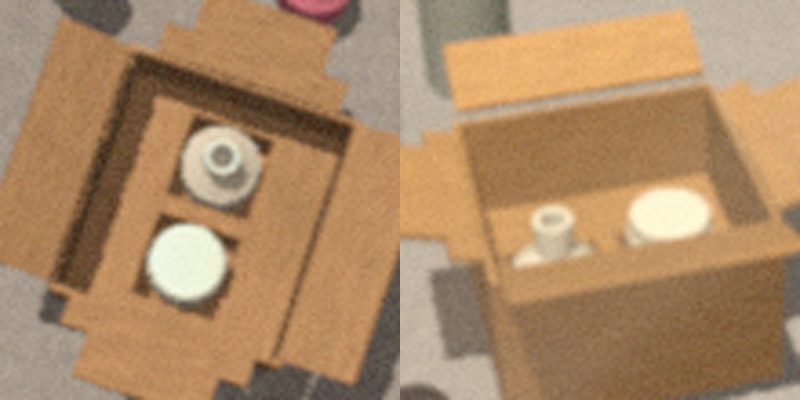

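All four flaps are out. The bottle mouth is at top crop (221,152) and side crop (553,218).

```bash
python3 - <<'E'
from h import *
np.set_printoptions(precision=1,suppress=True)
t=(295.8,191.8);s=(247.1,235)
print(tri(s,t),onz('top',t,89),onz('side',s,89))
E
python3 -m jog '0 0 0 .7 -2 0 0; 0 0 0 1.4 -4 0 0; 0 0 0 2.1 -6 0 0; 0 0 0 2.6 -8 0 0; 0 0 0 3.2 -10 0 0'
```

```text
(array([622. , -25.2,  92.8]), np.float64(5.115692573248192)) [624.8 -26.7  89. ] [617.9 -27.7  89. ]
time_s: 15.6
ee_pos: [580.1, 47.3, 320.2]
ee_rot: [-180.0, -0.0, 162.4]
force: [0.6, 0.1, 0.0]
gripper_width: 7.3
```

```bash
python3 -m jog '0 0 0 .5 -1 0 0; 0 0 0 1.2 -2.2 0 0; 0 0 0 1.64 -2.97 0 0; 0 0 0 1.64 -2.97 -1 0; 0 0 0 1.64 -2.97 -2.1 0';python3 -m jog '0 0 0 0 0 0 0;0 0 0 0 0 0 0'
python3 - <<'E'
from h import *
np.set_printoptions(precision=1,suppress=True)
S=grab_frame('side');T=grab_frame('top')
e=np.array(env.state()['ee_pos']);print(e,proj('side',[e+[0,0,-160.7],[621,-26,89]]),proj('top',[e+[0,0,-160.7],[621,-26,89]]))
a=cv2.resize(T[150:230,255:335],(400,400),interpolation=2)
b=cv2.resize(S[195:255,220:280],(400,400),interpolation=2)
cv2.imwrite('pics/k.png',cv2.convertScaleAbs(np.hstack([a,b])[:,:,::-1],alpha=1.4))
E
```

```text
time_s: 16.23
ee_pos: [621.3, -25.4, 267.5]
ee_rot: [180.0, 0.0, 162.3]
force: [-0.3, -0.4, -1.5]
gripper_width: 7.7
time_s: 16.48
ee_pos: [621.5, -25.1, 269.2]
ee_rot: [180.0, 0.1, 162.4]
force: [0.9, 0.2, 0.5]
gripper_width: 7.1
[621.7 -25.2 269.8] [[245.6 228.9]
 [246.3 235.9]] [[295.4 191.8]
 [295.5 193.3]]
```

View pics/k.png

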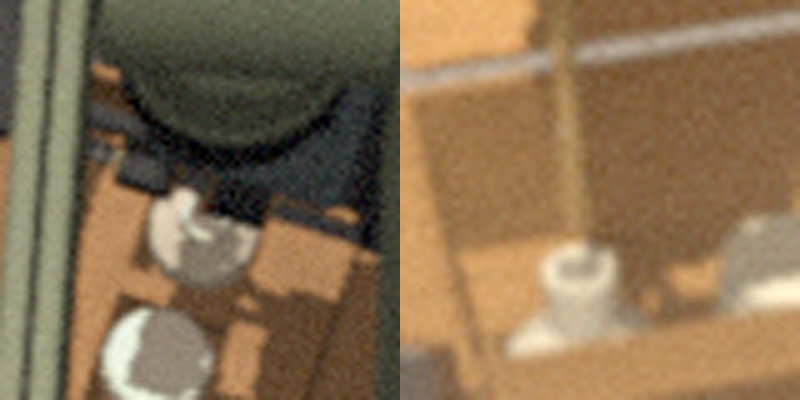

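The side crop shows the reed tip at (588,248), at the mouth's back rim, and the mouth centre at (580,268). So the reed sits about 1.5 px to the right. I'll measure that offset numerically.

Run:
```python
from h import *
np.set_printoptions(precision=1,suppress=True,linewidth=150)
S=np.mean([grab_frame('side').astype(float) for _ in range(4)],0)
e=np.array(env.state()['ee_pos']);print(e)
# reed: print colour row profiles
for v in (206,212,218,224,228,230,231,232,233,234,235,236,237,238,239,240): print(v,S[v,238:258].mean(1).round().astype(int), (S[v,238:258,0]-S[v,238:258,2]).round().astype(int))
for z in (89,100,109,120,140,170): print(z,proj('side',[[e[0],e[1],z]]))
print(proj('side',[[499.9,298.8,161.9]]))
```

```text
[621.2 -25.3 269. ]
206 [105  94  78  74  78  89  92  83  70  65  65  64  62  64  67  66  63  67  70  68] [58 52 46 43 50 57 58 52 48 50 48 48 52 48 47 46 50 48 48 50]
212 [83 82 81 77 76 88 96 96 84 70 65 67 66 65 66 70 69 70 70 71] [60 60 62 56 54 56 61 60 56 49 49 46 48 48 52 48 50 52 52 51]
218 [84 82 81 81 82 84 96 95 92 77 72 68 70 70 72 71 69 69 70 68] [62 60 60 62 59 60 60 60 58 52 50 50 51 48 50 48 50 49 52 49]
224 [83 84 83 82 85 85 93 98 97 86 75 73 74 71 72 70 71 72 71 72] [60 58 59 60 59 60 61 61 61 54 52 48 50 50 48 52 48 47 48 47]
228 [86 83 84 86 83 87 90 97 95 90 81 76 71 71 70 71 69 69 69 69] [59 60 61 60 60 59 60 60 58 56 54 48 50 48 47 48 48 49 46 46]
230 [ 90  89  91  94  94  97  99 102 103  94  81  67  64  65  67  67  69  69  70  66] [62 65 64 65 67 68 69 69 68 61 51 46 46 44 45 44 42 44 44 47]
231 [100 102 104 105 108 115 122 127 121 107  90  78  74  68  66  64  68  67  69  68] [69 71 73 73 72 66 62 58 59 55 46 40 39 45 42 44 42 44 43 45]
232 [110 110 110 115 125 134 144 149 138 117 101  96  98  93  76  68  66  69  69  69] [74 78 76 71 64 56 48 44 42 41 36 34 3
[... 642 characters left out ...]
54 150 144 144 146 145 148 142 127  98  78  70  71  72  76] [76 76 67 50 38 34 34 34 32 34 34 36 33 34 34 43 47 44 44 48]
238 [115 112 112 117 132 144 148 149 150 150 147 142 129 113  91  83  73  69  74  84] [78 78 71 54 38 32 34 34 34 34 34 34 33 33 38 46 47 48 47 55]
239 [114 114 113 113 119 130 135 140 143 141 135 129 120 107  94  82  75  72  79  89] [77 77 72 57 40 33 34 32 34 34 33 32 31 30 36 44 48 45 51 58]
240 [113 112 111 112 117 124 129 133 133 131 128 125 116 105  94  85  79  78  81  87] [78 76 74 60 42 34 33 34 34 34 32 32 32 31 34 38 42 44 51 60]
89 [[246.3 236.1]]
100 [[246.  232.1]]
109 [[245.7 228.9]]
120 [[245.4 224.8]]
140 [[244.8 217.2]]
170 [[243.8 205.4]]
[[402.5 276.8]]
```

The reed lines up laterally with the mouth (246.3 px for both). It needs a shift of about 2 mm in -y. I'll start down gently.

```bash
python3 -m jog '0 0 0 -.02 -.08 0 0; 0 0 0 -.02 -.08 -.3 0; 0 0 0 -.02 -.08 -.6 0; 0 0 0 -.02 -.08 -.9 0; 0 0 0 -.02 -.08 -1.2 0';python3 -m jog '0 0 0 0 0 0 0;0 0 0 0 0 0 0'; python3 -c "
from h import *
f=lambda:cv2.resize(grab_frame('side')[195:255,220:280],(400,400),interpolation=2)
cv2.imwrite('pics/l.png',cv2.convertScaleAbs(f()[:,:,::-1],alpha=1.4))
print(env.state()['force'],env.state()['torque'])"
```

```text
time_s: 17.4
ee_pos: [620.4, -27.3, 237.4]
ee_rot: [-180.0, -0.0, 162.4]
force: [0.4, -0.0, 0.4]
gripper_width: 7.5
time_s: 17.65
ee_pos: [620.6, -27.4, 238.4]
ee_rot: [180.0, 0.0, 162.4]
force: [0.4, -0.5, -0.7]
gripper_width: 7.4
[-0.0824527   0.1979684  -0.63928154] [-0.017932    0.00793806 -0.01854763]
```

View pics/l.png

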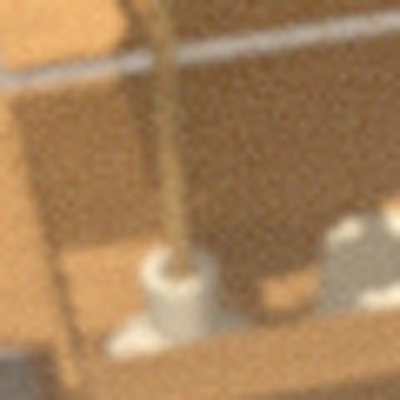

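The reed is inside the mouth: the front rim hides its tip at crop (178,275), and the forces are zero. Continuing down.

```bash
python3 -m jog '0 0 0 0 0 -.5 0; 0 0 0 0 0 -1.1 0; 0 0 0 0 0 -1.7 0; 0 0 0 0 0 -2.2 0; 0 0 0 0 0 -2.5 0';python3 -m jog '0 0 0 0 0 -.1 0;0 0 0 0 0 -.15 0;0 0 0 0 0 -.15 0'
```

```text
time_s: 18.32
ee_pos: [620.1, -27.4, 174.4]
ee_rot: [-180.0, -0.1, 162.4]
force: [-0.0, 0.2, -0.1]
gripper_width: 7.4
time_s: 18.7
ee_pos: [620.7, -27.4, 172.4]
ee_rot: [180.0, 0.0, 162.4]
force: [0.5, 0.3, 0.3]
gripper_width: 7.6
```

```bash
python3 -m jog '0 0 0 0 0 -.05 0; 0 0 0 0 0 -.09 0; 0 0 0 0 0 -.09 .15;0 0 0 0 0 -.09 .3;0 0 0 0 0 -.09 .5';python3 -m jog '0 0 0 0 0 0 .5;0 0 0 0 0 .5 .5;0 0 0 0 0 1.5 .5;0 0 0 0 0 3 .5;0 0 0 0 0 5 .5';python3 -m jog '0 0 0 -1 2 0 .5;0 0 0 -2 4 0 .5;0 0 0 -3 6 0 .5; 0 0 0 -4 8 0 .5;0 0 0 -5 10 0 .5'
python3 - <<'E'
from h import *
np.set_printoptions(precision=1,suppress=True)
a=cv2.resize(grab_frame('top')[110:290,220:440],(440,360),interpolation=2)
b=cv2.resize(grab_frame('side')[150:330,160:340],(360,360),interpolation=2)
cv2.imwrite('pics/m.png',cv2.convertScaleAbs(np.hstack([a,b])[:,:,::-1],alpha=1.3))
for c in('side','top'):
    for q in('reed','mill','canister','salt_jar','spice_jar'):
        print(c,q,[(np.round(x['box']),round(x['conf'],2)) for x in spotter.look_for(q,c)][:2])
print(proj('side',[[620,-27,209],[620,-27,89]]),proj('top',[[620,-27,209]]))
E
```

```text
time_s: 19.32
ee_pos: [620.5, -27.4, 169.8]
ee_rot: [180.0, 0.0, 162.4]
force: [0.8, 0.9, 1.3]
gripper_width: 30.5
time_s: 19.95
ee_pos: [620.0, -27.3, 295.9]
ee_rot: [-180.0, -0.1, 162.4]
force: [0.7, 0.1, -0.0]
gripper_width: 45.6
time_s: 20.58
ee_pos: [494.7, 224.2, 295.9]
ee_rot: [179.9, 0.1, 162.3]
force: [0.1, -0.1, 0.6]
gripper_width: 46.0
side reed [(array([244., 188.,   8.,  50.]), 0.62)]
side mill [(array([184., 177.,  21.,  63.]), 0.96)]
side canister [(array([206., 156.,  32.,  45.]), 0.56)]
side salt_jar []
side spice_jar [(array([198., 282.,  25.,  47.]), 0.96), (array([269., 225.,  22.,  14.]), 0.34)]
top reed [(array([295., 185.,   4.,  10.]), 0.39)]
top mill [(array([350., 164.,  26.,  23.]), 0.9), (array([397., 212.,  36.,  33.]), 0.28)]
top canister [(array([394., 212.,  41.,  33.]), 0.87)]
top salt_jar [(array([231., 153.,  39.,  73.]), 0.63), (array([312., 268.,  17.,  15.]), 0.5)]
top spice_jar [(array([247., 130.,  15.,  24.]), 0.79)]
[[242.7 188.9]
 [246.4 235.5]] [[297.5 185.6]]
```

View pics/m.png

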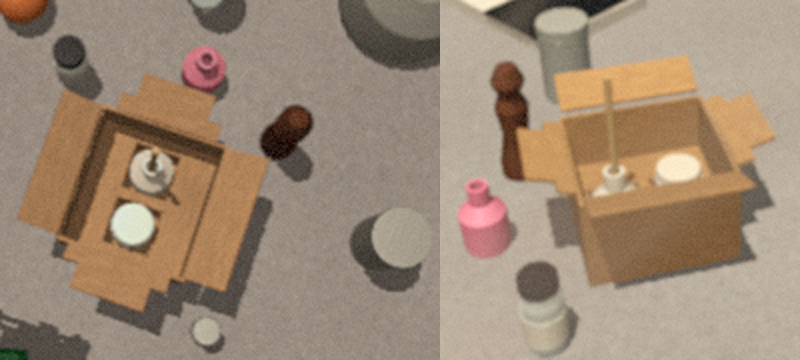

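The reed stands in the bottle: its top is at row 188 in the side view, and 188.9 is expected when it stands on the bottom. All flaps are out and the neighbours haven't moved. Handing in.

```bash
python3 -c "
from workcell import env
print(env.job_done())"
```

```text
the job is handed in; nothing more can be done
None
```

I folded all four flaps of the brown carton well back outward. I then took the reed out of its block, lowered it through the bottle's neck, released it and moved the arm clear. The job was handed in at about 21 s on the robot's clock.

**Last checks:**
- **Reed:** it stands in the bottle. Its top is at row 188 in the side view, and 188.9 is expected for a reed standing on the bottle's bottom.
- **Flaps:** all four lie far outward in both views. I judged this by eye; the tool path should have left them at about 2.7 rad.
- **Bottle and candle jar:** the bottle is upright in its pocket and the candle jar is in the other.
- **Things around:** the mill, canister, spice jar and salt jar are upright where they were. The spotter missed the salt jar in the side view and ranked a false match above it in the top view, but the pictures show it in place.
- **Forces:** the readings after each move stayed under about 3 N.

**Disagreement:** the top and side views differed by up to 7 mm in x on where the bottle mouth was. I settled it by lining the reed up with the mouth in the side view, and it went in with almost no force.

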